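# Release and slide off a drive housing's cover

## Robot

A 7-joint arm with a two-finger parallel gripper is mounted at the origin on a cart in front of the work surface, level with it; the furniture and walls round the work are solid. World frame = base frame: x ahead of the robot, y to its left, z up, the work surface at z = 0. Lengths are in mm, angles in rad, forces in N, time in s.
With the tool pointing down it reaches from about 425 to 825 mm from the base axis. Payload 3.6 kg.
Tool frame: the origin (TCP) lies midway between the tips of the shut fingers; the grasp point (between the pads) lies 19 mm behind it; z points along the fingers, y is the line along which they close (so a half turn about z gives the same grasp; the last joint's range is limited). The gripper opens to 85 mm and grips with 20 to 120 N. Pads are 22 mm wide; open, the fingers measure 114 mm over their backs; the gripper's body (76 mm by 85 mm) begins 54 mm behind the grasp point. The pads swing forward as they close: fully open they stand 13 mm farther back than shut.
Start: joints at [1.254, 0.615, -0.013, 1.423, 0.008, 1.103, -0.04], TCP at [186.379, -622.676, 231.297] pointing down, gripper open.
Joint ranges: [-3.12, 3.12], [-0.3, 2.06], [-1.34, 1.32], [0.26, 2.42], [-1.36, 4.5], [0.01, 1.98], [-2.84, 2.84]. Speed limits (rad/s): [2.79, 2.79, 3.14, 3.14, 3.14, 3.14, 3.14].

## Interface

Orientations are given as a unit quaternion [x, y, z, w].
In Python, from plant import robot gives the robot as it stands. The module is installed in compiled form; this text tells all that it offers.
- The arm moves only by the tool move_arm, never from a script. Its argument "steps" is one flat list of numbers, 7 for each row, row after row: the shift along the world's x, y, z in cm, then the turn, a rotation vector about the world's x, y, z in rad, then the closure, from 0 (fully open) to 1 (shut). In form: [x, y, z, wx, wy, wz, grip, x, y, z, wx, wy, wz, grip, ...]. A call has 1 to 10 rows; each row shifts and turns the commanded pose from where the row before left it; what a row does not reach is not made up. A row lasts 1/12 s, in which the tool goes at most 41.7 mm and 7.16 degrees, less where a joint would pass 70% of its speed; a pose out of reach is approached as far as the arm can. A call with a gripper value outside its range is refused whole. The fingers move at their own pace and stop on an object; "grip_force" is the grip in N (left out, the last holds). Time passes only in rows, so rows that do not move let the fingers close. It gives the time, the measured TCP pose, the force, the opening and the grip force at its end, in the units of the state.
- robot.state(): the state, without advancing time (a new reading comes with each control period).
- robot.read_camera(name): name is "side" or "top"; returns a dict with "pixels" (384x512x3 uint8, red, green, blue), "fx", "fy", "cx", "cy" (pixels), "R" (3x3) and "t" (3): a world point X has camera coordinates R X + t. Camera axes: x right, y down, z forward; pixel columns grow to the right and rows downward; lengths in mm; the calibration is good to about 2 mm. A picture is of the moment at which its call begins. There is no depth.
- robot.finish_job(): hands the job in; it is judged then, once.
The state is a dict: "time_s": time; "joint_positions": joint angles; "qd": joint speeds; "effort": joint torques, N m; "tcp_pos": TCP position; "orientation": TCP orientation; "wrist_force": force on the tool from outside, world axes, zero at the start; "torque": the same for the moment, N m; "grip_width": finger opening in mm; "gripper_force": force on a finger pad.
Only numpy, scipy, OpenCV 4.12 (cv2) and the standard library are available. Lean on these libraries where they do the work, as an engineer would, in place of code of your own. Each camera call takes 0.05 s, during which the arm holds its last target. There are 200 camera calls.

## Task

Open the metal drive housing held between the two black cheeks: press its black release tab down until the cover lets go and jumps forward, then push the cover along, from its thumb wedge, right off the other end of the housing so that it lies flat on the bench, right side up. Work with the fingertips only: do not lift, carry or force the cover, and leave the tools and parts around it where they are.

Things in the scene. Friction and masses are not known exactly. Their poses are not given: they have to be found in the camera images.
- housing: fixed open-topped aluminium drive housing, 160 (x) x 88 (y) x 27 mm high, standing on the bench between two black cheeks (70 mm long, up to 18 mm high, out to y = +-63 mm). Origin: centre of its underside, on the bench. +x: the way the cover slides off; the tab sticks out at -x. Two keepers 27 mm high at the tab end hold the cover's edges down, 72 mm free between them
- cover: loose grey metal plate, 160 (x) x 79 (y) x 3 mm, about 0.1 kg, axes as the housing's, with a thumb wedge on top of its -x end and a 4 mm rib under it. Origin: centre of the plate's underside, 20 mm above the bench at the start. Let go by the tab, it springs 11 to 20 mm along +x (2.5 N) and cannot catch again; then it slides with about 1 N
- cover_push (a point): centre of the upright rear face of the thumb wedge, at the cover's -x end (80 mm behind the cover's origin, 7.5 mm above the plate's underside). The face is 44 mm wide and reaches from the plate's underside to 12 mm above it. Push it along the housing's +x
- release_tab (a joint): hinge of the sprung tab, rad: 0 at rest, growing as it is pressed down, stop at 0.13 (9 mm at the pad). The cover lets go at about 0.07 (5 mm). Pressing takes 1 N at first and up to 6 N; the tab springs back when left
- tab_pad (a point): centre of the top of the tab's pad, a level black paddle 34 (along the housing's x) x 40 mm that sticks out of the housing's -x end, below the cover's rear end (pad from 81 to 115 mm behind the housing's origin). Top 16.5 mm above the bench, nothing below it; press straight down
- exit_edge (a point): middle of the housing's far (+x) end at seat height, 80 mm ahead of its origin and 20 mm above the bench. The end is open above this height; the cover slides out over it. More than half out, its front tips down to the bench and its rear rises up to 20 mm, then drops past this edge. Inside the housing nothing stands above 20 mm between the keepers and walls (inner width 72 mm)
- small_driver: precision screwdriver with grey-green handle, 148 mm long, lying beside the housing. Bystander; origin: centre of its underside
- marker: white marker with a black cap, 130 mm long, lying on the other side of the housing. Bystander; origin: centre of its underside
- screw_cup: small pale translucent square cup, 35 x 35 x 24 mm. Bystander; origin: centre of its underside
- dish: shallow clear dish, 61 mm across, 13 mm high, to the right. Bystander; origin: centre of its underside
- lens_ring: black ring, 41 mm across, 11 mm high, to the right. Bystander; origin: centre of its underside

How it is judged:
By the outcome, as a careful person would: the job done as asked, in the order asked, and still so for the second after the job is handed in, with the robot touching nothing.
It also fails if it takes over 42 s, if anything falls off the work surface, if the arm or the gripper's body presses on something with over 40 N, if the wrist force passes 120 N, or if a joint passes its speed limit or range.

## Working session

There is one attempt and no reset: what is moved stays moved. The work goes in short steps, Python scripts to look and compute and a tool call to move; the robot and the scene stay as the last step left them, time stands still between calls to the robot, and variables do not carry over. Pictures are saved under pics/ and viewed, at most 10 in all, crops included, and the job is handed in when it is done.

Besides the shell and the picture viewer there is one more tool, called after "Request:" as name(argument=value, ...), one argument or row to a line, values as JSON. move_arm: Moves the arm, as the interface text tells. Its arguments: {"type":"object","properties":{"steps":{"type":"array"},"grip_force":{"type":"number"}},"required":["steps"]}

```bash
mkdir -p pics; cat > h.py <<'E'
import numpy as np, cv2
from plant import robot
def snap(n,f):
    c=robot.read_camera(n); cv2.imwrite('pics/'+f,cv2.cvtColor(c['pixels'],cv2.COLOR_RGB2BGR)); return c
def back(c,u,v,z):
    R=np.array(c['R']);t=np.array(c['t']);o=-R.T@t
    d=R.T@np.array([(u-c['cx'])/c['fx'],(v-c['cy'])/c['fy'],1]); return o+d*(z-o[2])/d[2]
def proj(c,X):
    p=np.array(c['R'])@np.array(X)+np.array(c['t']); return [c['fx']*p[0]/p[2]+c['cx'],c['fy']*p[1]/p[2]+c['cy']]
E
python3 - <<'E'
from h import *
import pickle
d={}
for n in('top','side'):
    c=snap(n,n+'0.png'); d[n]=c; print(n,c['fx'],c['cx'],c['cy'],np.round(c['R'],3).tolist(),np.round(c['t']))
pickle.dump(d,open('c0.pkl','wb'))
s=robot.state(); print(s)
E
```

```text
top 360.1905759363835 251.7121745069161 193.34554454995563 [[0.023, -0.999, -0.031], [-0.985, -0.018, -0.173], [0.172, 0.035, -0.984]] [  50.  526. 1026.]
side 418.68362400240306 257.2549404674795 198.3474524823563 [[-0.975, -0.223, 0.012], [-0.156, 0.641, -0.752], [0.16, -0.735, -0.659]] [503. 100. 988.]
{'time_s': 0.1, 'joint_positions': array([ 1.25353453,  0.61585146, -0.01265206,  1.42472721,  0.0080662 ,
        1.10340945, -0.04041861]), 'qd': array([ 0.00170724, -0.00192307, -0.00089675, -0.00435334,  0.00051564,
        0.00036259,  0.00253605]), 'effort': array([ 1.44199075e-03, -4.70378137e+01,  2.60415059e-01, -1.71569037e+01,
        1.01142435e-02,  5.86043549e-03, -7.79770488e-06]), 'tcp_pos': array([ 186.18571346, -622.04903748,  230.23887271]), 'orientation': array([ 9.89445729e-01,  1.44899182e-01, -1.59631415e-04, -1.16260460e-03]), 'wrist_force': array([-0.6269397 ,  1.68619435,  0.2982351 ]), 'torque': array([ 0.00194549, -0.03359008,  0.02697717]), 'gripper_force': 0.0, 'grip_width': 85.45751651939138}
```

View pics/top0.png

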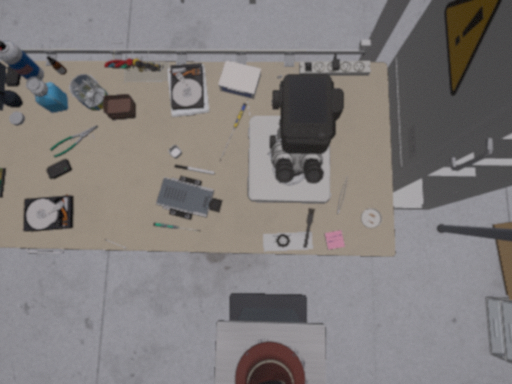

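View pics/side0.png

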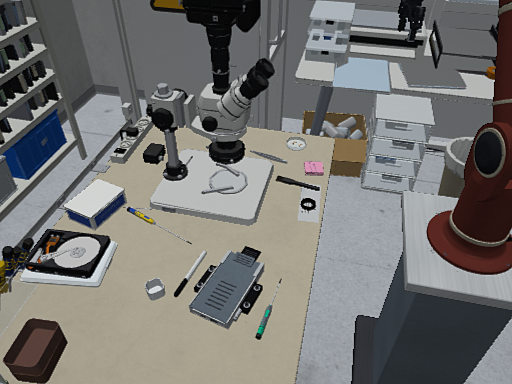

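The top view shows the housing near (186,197) with the tab at (215,205), so it slides off toward image-left (world +y). The side view shows the housing at (228,288) and the tab at (250,253). I'll enlarge both.

```bash
python3 - <<'E'
from h import *
import pickle
d=pickle.load(open('c0.pkl','rb'))
for n,(u,v,w,h) in dict(top=(145,165,90,67),side=(170,235,120,100)).items():
    im=cv2.cvtColor(d[n]['pixels'],cv2.COLOR_RGB2BGR)[v:v+h,u:u+w]
    k=8 if n=='top' else 6
    cv2.imwrite(f'pics/{n}0z.png',cv2.resize(im,None,fx=k,fy=k,interpolation=cv2.INTER_CUBIC))
E
```

```text
(no output)
```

View pics/top0z.png

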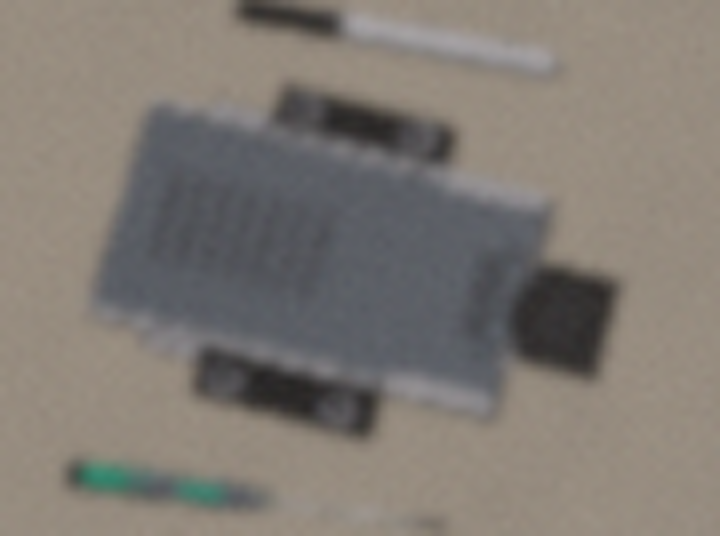

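View pics/side0z.png

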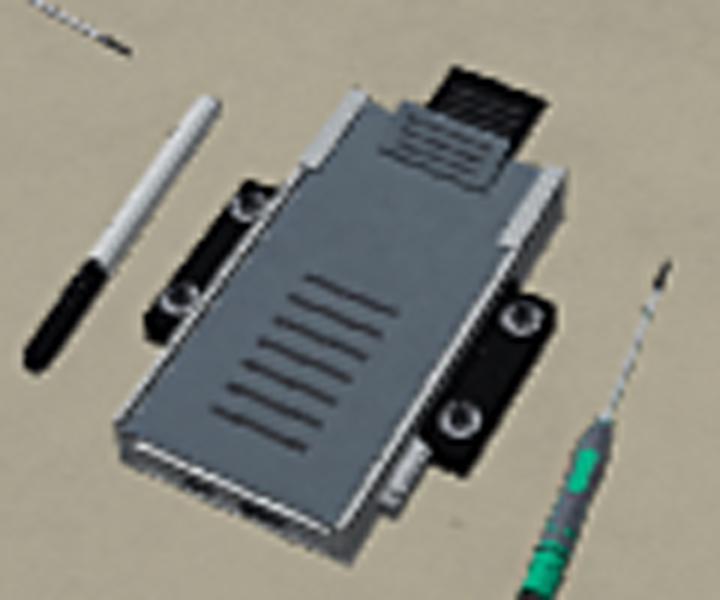

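The top crop shows the pad's rear corners at (620,280) and (597,378) and the housing corners at (552,195), (495,418), (150,98) and (90,310). The side crop shows the pad's rear corners at (455,68) and (548,103), the wedge's rear edge at (402,100) to (510,143), and the cover's front corners at (115,425) and (335,530).

```bash
python3 - <<'E'
from h import *
import pickle
from scipy.optimize import least_squares
d=pickle.load(open('c0.pkl','rb'))
P=[('side',-115,20,16.5,548,103),('side',-115,-20,16.5,455,68),('side',80,-40,23,115,425),('side',80,40,23,335,530),('side',-80,-22,32,402,100),('side',-80,22,32,510,143),('side',-80,44,27,567,172),
('top',-115,-20,16.5,620,280),('top',-115,20,16.5,597,378),('top',-80,-44,27,552,195),('top',-80,44,27,495,418),('top',80,-42,23,150,98),('top',80,42,23,90,310)]
def w(p,a): c,s=np.cos(p[2]),np.sin(p[2]); return [p[0]+c*a[0]-s*a[1],p[1]+s*a[0]+c*a[1],a[2]]
def pix(n,x,y):
    k,o=(8,(145,165)) if n=='top' else (6,(170,235)); return (x+.5)/k-.5+o[0],(y+.5)/k-.5+o[1]
def r(p,Q): return np.concatenate([np.subtract(proj(d[q[0]],w(p,q[1:4])),pix(q[0],*q[4:])) for q in Q])
for nm,Q in(('all',P),('side',P[:7]),('top',P[7:])):
    f=least_squares(r,[600,200,1.5],args=(Q,),x_scale=[10,10,.1],loss='soft_l1'); print(nm,np.round(f.x,3),np.round(f.fun if 0 else r(f.x,Q),1).tolist())
    p=f.x
    for k,a in dict(pad=(-98,0,16.5),push=(-80,0,27.5),exit=(80,0,20)).items(): print(k,np.round(w(p,a),1))
E
```

```text
all [516.989 268.815   1.334] [0.2, -0.4, -0.2, -0.6, 0.9, 0.3, -0.1, -0.8, 0.3, -0.5, 0.3, -0.6, 0.0, -0.3, -0.1, -0.1, -0.8, 0.2, -0.9, -0.4, -1.8, -0.4, -0.2, -0.2, -0.8, -0.7]
pad [494.  173.6  16.5]
push [498.2 191.1  27.5]
exit [535.8 346.6  20. ]
side [517.281 269.952   1.33 ] [0.1, 0.1, -0.3, -0.2, 0.5, 0.7, -0.6, -0.3, 0.2, -0.1, 0.2, -0.2, -0.1, 0.2]
pad [493.9 174.8  16.5]
push [498.2 192.3  27.5]
exit [536.3 347.7  20. ]
top [515.873 266.479   1.344] [0.6, -0.1, 0.1, 0.3, -0.2, -0.3, -0.8, -0.3, 0.3, 0.4, -0.1, -0.0]
pad [493.8 171.   16.5]
push [497.9 188.5  27.5]
exit [533.9 344.4  20. ]
```

```bash
python3 - <<'E'
from h import *
import pickle
d=pickle.load(open('c0.pkl','rb'))
for a in [(313,178),(285,178),(300,155),(251,200)]:
  for z in (0,100,200,300,400): 
    X=back(d['top'],*a,z); print(a,np.round(X),np.round(proj(d['side'],X)))
E
```

```text
(313, 178) [ 585. -128.    0.] [244. 172.]
(313, 178) [ 563. -114.  100.] [250. 147.]
(313, 178) [ 541. -100.  200.] [258. 117.]
(313, 178) [518. -87. 300.] [267.  81.]
(313, 178) [496. -73. 400.] [277.  40.]
(285, 178) [584. -41.   0.] [236. 192.]
(285, 178) [562. -35. 100.] [243. 164.]
(285, 178) [539. -29. 200.] [251. 132.]
(285, 178) [517. -23. 300.] [261.  94.]
(285, 178) [495. -18. 400.] [272.  50.]
(300, 155) [659. -87.   0.] [214. 177.]
(300, 155) [630. -77. 100.] [222. 151.]
(300, 155) [601. -67. 200.] [230. 120.]
(300, 155) [572. -57. 300.] [240.  85.]
(300, 155) [543. -47. 400.] [252.  42.]
(251, 200) [512.  64.   0.] [253. 223.]
(251, 200) [497.  60. 100.] [260. 192.]
(251, 200) [481.  56. 200.] [269. 157.]
(251, 200) [465.  53. 300.] [278. 115.]
(251, 200) [450.  49. 400.] [289.  67.]
```

Request:
move_arm(
  steps=[0.6,3.15,2.4,0,0,0,1,0.6,3.15,2.4,0,0,0,1,0.6,3.15,2.4,0,0,0,1,0.6,3.15,2.4,0,0,0,1,0.6,3.15,2.4,0,0,0,1,0.6,3.15,2.4,0,0,0,1,0.6,3.15,2.4,0,0,0,1,0.6,3.15,2.4,0,0,0,1,2.7,2.8,0,0,0,0.058,1,2.7,2.8,0,0,0,0.058,1],
  grip_force=30,
)

```text
time_s: 0.93
tcp_pos: [288.4, -313.8, 425.1]
orientation: [0.979, 0.202, 0.001, 0.002]
wrist_force: [1.1, -1.0, -0.3]
grip_width: 0.1
gripper_force: 0.0
```

Request:
move_arm(
  steps=[2.7,2.8,0,0,0,0.058,1,2.7,2.8,0,0,0,0.058,1,2.7,2.8,0,0,0,0.058,1,1.2,3.4,0,0,0,0.058,1,1.2,3.4,0,0,0,0.058,1,1.2,3.4,0,0,0,0.058,1,1.2,3.4,0,0,0,0.058,1,1.2,3.4,0,0,0,0.058,1,-0.1,3.4,0,0,0,0.058,1,-0.1,3.4,0,0,0,0.058,1],
)

```text
time_s: 1.77
tcp_pos: [427.2, 9.0, 422.7]
orientation: [0.88, 0.475, -0.0, -0.0]
wrist_force: [0.4, -0.3, -0.3]
grip_width: 0.1
gripper_force: 0.0
```

Request:
move_arm(
  steps=[-0.1,3.4,0,0,0,0.058,1,-0.1,3.4,0,0,0,0.058,1,-0.1,3.4,0,0,0,0.058,1,2.3,2.0,0,0,0,0.058,1,2.3,2.0,0,0,0,0.058,1,2.3,2.0,-2,0,0,0.058,1,0,0,-4,0,0,0,1,0,0,-4,0,0,0,1,0,0,-4,0,0,0,1,0,0,0,0,0,0,1],
)

```text
time_s: 2.6
tcp_pos: [487.9, 165.7, 274.9]
orientation: [0.785, 0.619, -0.01, -0.003]
wrist_force: [-2.2, -1.1, -0.7]
grip_width: 0.2
gripper_force: 0.0
```

```bash
python3 - <<'E'
from h import *
from scipy.spatial.transform import Rotation as R
s=robot.state(); print(s['tcp_pos'],R.from_quat(s['orientation']).as_matrix().round(3),s['wrist_force'],s['time_s'],s['joint_positions'].round(2))
E
```

```text
[487.89602273 165.6900499  274.92929826] [[ 0.233  0.972 -0.018]
 [ 0.972 -0.233 -0.008]
 [-0.012 -0.016 -1.   ]] [-2.2466378  -1.10729092 -0.74809675] 2.6 [ 0.07  0.43 -0.65  1.71  0.28  1.11 -0.9 ]
```

Request:
move_arm(
  steps=[0.25,0.3,-4,0,0,0,1,0.25,0.3,-4,0,0,0,1,0,0,-4,0,0,0,1,0,0,-4,0,0,0,1,0,0,-4,0,0,0,1,0,0,-2.5,0,0,0,1,0,0,0,0,0,0,1,0,0,0,0,0,0,1,0,0,0,0,0,0,1],
)

```text
time_s: 3.35
tcp_pos: [500.7, 176.5, 60.8]
orientation: [0.786, 0.619, 0.002, 0.001]
wrist_force: [-0.7, -0.9, 0.0]
grip_width: -0.3
gripper_force: 0.0
```

```bash
python3 - <<'E'
from h import *
s=robot.state(); print(s['tcp_pos'],s['orientation'],s['wrist_force'],s['time_s'])
a=snap('side','s1.png');b=snap('top','t1.png')
X=s['tcp_pos'];print(proj(a,X),proj(b,X))
u,v=180,215
k=lambda im,u,v,w,h,f:cv2.resize(cv2.cvtColor(im,cv2.COLOR_RGB2BGR)[v:v+h,u:u+w],None,fx=f,fy=f,interpolation=cv2.INTER_CUBIC)
A=k(a['pixels'],190,190,100,150,4);B=k(b['pixels'],150,165,90,90,4)
B=cv2.copyMakeBorder(B,0,A.shape[0]-B.shape[0],0,0,cv2.BORDER_CONSTANT)
cv2.imwrite('pics/m1.png',np.hstack([A,B]))
E
```

```text
[500.67562474 176.51328727  60.78264311] [7.85561659e-01 6.18778190e-01 2.45287454e-03 6.44475108e-04] [-6.68504600e-01 -8.89102135e-01  2.74324949e-04] 3.35
[np.float64(246.30117431774354), np.float64(240.16271208100298)] [np.float64(211.9125881148014), np.float64(199.94159029457907)]
```

View pics/m1.png

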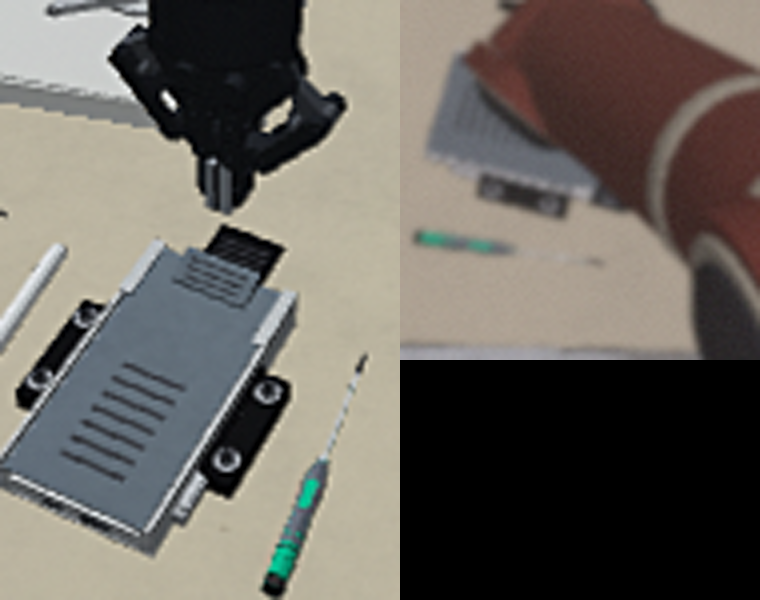

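Request:
move_arm(
  steps=[-0.35,-0.2,0,0,0,0,1,-0.35,-0.2,-1,0,0,0,1,0,0,-1.5,0,0,0,1,0,0,-1.2,0,0,0,1,0,0,-0.4,0,0,0,1,0,0,-0.3,0,0,0,1,0,0,-0.2,0,0,0,1,0,0,0,0,0,0,1,0,0,0,0,0,0,1],
)

```text
time_s: 4.2
tcp_pos: [491.5, 171.0, 12.9]
orientation: [0.786, 0.619, 0.0, 0.0]
wrist_force: [-1.0, -1.2, 2.0]
grip_width: -0.2
gripper_force: 1.0
```

Request:
move_arm(
  steps=[0,0,-0.2,0,0,0,1,0,0,-0.2,0,0,0,1,0,0,0,0,0,0,1,0,0,0,0,0,0,1,0,0,0,0,0,0,1],
)

```text
time_s: 4.62
tcp_pos: [491.6, 171.2, 8.4]
orientation: [0.785, 0.619, 0.0, 0.0]
wrist_force: [-1.0, -2.2, 3.0]
grip_width: 0.1
gripper_force: 1.8
```

```bash
python3 - <<'E'
from h import *
s=robot.state(); print(s['tcp_pos'],s['wrist_force'],s['time_s'])
a=snap('side','s2.png')
cv2.imwrite('pics/s2z.png',cv2.resize(cv2.cvtColor(a['pixels'],cv2.COLOR_RGB2BGR)[200:340,170:290],None,fx=4,fy=4,interpolation=cv2.INTER_CUBIC))
E
```

```text
[491.61848973 171.2376915    8.3981675 ] [-1.04122673 -2.22865769  2.95054639] 4.6167
```

View pics/s2z.png

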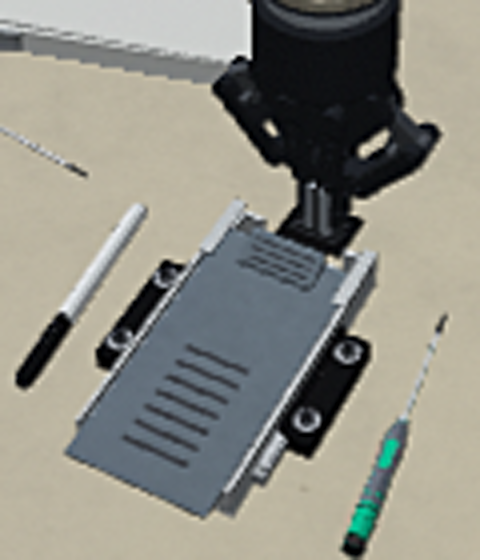

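The tab press worked. The cover has sprung forward: its front corners now overhang the exit end, at (67,453) and (205,517) in the crop. Next I raise the tips to about 24 mm and start pushing.

Request:
move_arm(
  steps=[0,0,0.8,0,0,0,1,0,0,0.8,0,0,0,1,0.1,0,0,0,0,0,1,0,0,0,0,0,0,1,0,0,0,0,0,0,1],
)

```text
time_s: 5.08
tcp_pos: [492.5, 171.6, 24.5]
orientation: [0.785, 0.619, 0.0, -0.0]
wrist_force: [-0.6, -0.0, -0.4]
grip_width: 0.1
gripper_force: 0.0
```

```bash
python3 - <<'E'
from h import *
a=robot.read_camera('side')
for z,q in((23,(67,453)),(23,(205,517))):
    X=back(a,q[0]/4+169.6,q[1]/4+199.6,z); dx=X[:2]-[517,268.8]; print(X, dx@[.235,.972],dx@[-.972,.235])
s=robot.state(); X=s['tcp_pos'];dx=X[:2]-[517,268.8]; print(X, dx@[.235,.972],dx@[-.972,.235],s['wrist_force'])
E
```

```text
[575.28775803 353.85263124  23.        ] 96.36878069681256 -36.66833246157193
[500.95087875 371.61125273  23.        ] 96.16099416005582 39.76039024419332
[492.28405269 171.46815005  24.22653137] -100.4148057731235 1.1509160477984597 [-0.0919163  -0.1998927   0.22903585]
```

Request:
move_arm(
  steps=[0.23,0.97,0,0,0,0,1,0.23,0.97,0,0,0,0,1,0.2,0.8,0,0,0,0,1,0.2,0.8,0,0,0,0,1,0.2,0.8,0,0,0,0,1,0.2,0.8,0,0,0,0,1,0.2,0.8,0,0,0,0,1,0.2,0.8,0,0,0,0,1,0.2,0.8,0,0,0,0,1,0.2,0.8,0,0,0,0,1],
)

```text
time_s: 5.97
tcp_pos: [513.1, 255.6, 24.2]
orientation: [0.785, 0.619, -0.0, -0.0]
wrist_force: [0.6, -0.1, -0.6]
grip_width: -0.2
gripper_force: 0.3
```

Request:
move_arm(
  steps=[0.12,0.48,0,0,0,0,1,0.12,0.48,0,0,0,0,1,0.12,0.48,0,0,0,0,1,0.12,0.48,0,0,0,0,1,0.12,0.48,0,0,0,0,1,0.12,0.48,0,0,0,0,1,0,0,0,0,0,0,1],
)

```text
time_s: 6.55
tcp_pos: [520.4, 285.2, 24.5]
orientation: [0.785, 0.619, 0.001, -0.001]
wrist_force: [-1.0, -0.3, -0.1]
grip_width: -0.0
gripper_force: 0.0
```

```bash
python3 - <<'E'
from h import *
s=robot.state(); X=s['tcp_pos'];dx=X[:2]-[517,268.8]; print(X, dx@[.235,.972],dx@[-.972,.235],s['wrist_force'])
a=snap('side','s3.png')
cv2.imwrite('pics/s3z.png',cv2.resize(cv2.cvtColor(a['pixels'],cv2.COLOR_RGB2BGR)[200:384,120:290],None,fx=3,fy=3,interpolation=cv2.INTER_CUBIC))
E
```

```text
[520.408652   285.23869696  24.50027034] 16.779446663624107 0.5498840422243748 [-0.95085686 -0.2742964  -0.09987577]
```

View pics/s3z.png

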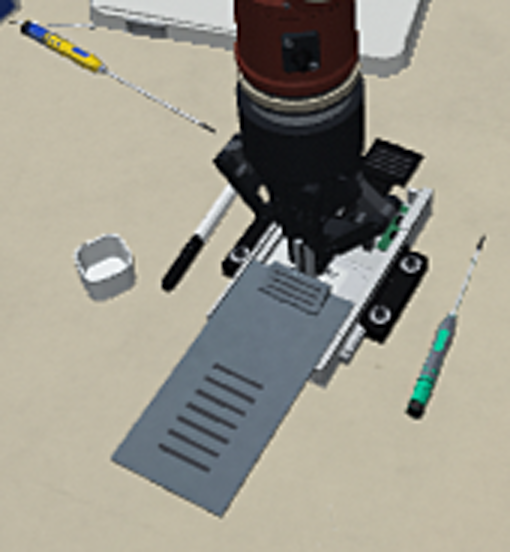

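The cover has tipped over the exit edge. Its front is on the bench at (115,460) and (222,517), it is still straight, and the wedge is at the fingers. I'll keep pushing slowly.

Request:
move_arm(
  steps=[0.12,0.48,0,0,0,0,1,0.12,0.48,0,0,0,0,1,0.12,0.48,0,0,0,0,1,0.12,0.48,0,0,0,0,1,0.12,0.48,0,0,0,0,1,0.12,0.48,0,0,0,0,1,0.12,0.48,0,0,0,0,1,0.12,0.48,0,0,0,0,1,0.12,0.48,0,0,0,0,1,0,0,0,0,0,0,1],
)

```text
time_s: 7.43
tcp_pos: [531.0, 328.5, 24.5]
orientation: [0.785, 0.619, 0.001, -0.001]
wrist_force: [0.0, 0.3, -0.7]
grip_width: -0.0
gripper_force: 0.0
```

Request:
move_arm(
  steps=[0.1,0.39,0,0,0,0,1,0.1,0.39,0,0,0,0,1,0.1,0.39,0,0,0,0,1,0,0,0,0,0,0,1],
)

```text
time_s: 7.77
tcp_pos: [534.1, 339.9, 24.5]
orientation: [0.785, 0.619, 0.001, -0.001]
wrist_force: [-0.3, 0.3, -0.4]
grip_width: -0.1
gripper_force: 0.0
```

```bash
python3 - <<'E'
from h import *
s=robot.state(); X=s['tcp_pos'];dx=X[:2]-[517,268.8]; print(X, dx@[.235,.972],dx@[-.972,.235],s['wrist_force'])
a=snap('side','s4.png')
cv2.imwrite('pics/s4z.png',cv2.resize(cv2.cvtColor(a['pixels'],cv2.COLOR_RGB2BGR)[200:384,120:290],None,fx=3,fy=3,interpolation=cv2.INTER_CUBIC))
E
```

```text
[534.06262345 339.92299023  24.48653786] 73.14126301374313 0.12903271214453316 [-0.31377169  0.25497122 -0.41254161]
```

View pics/s4z.png

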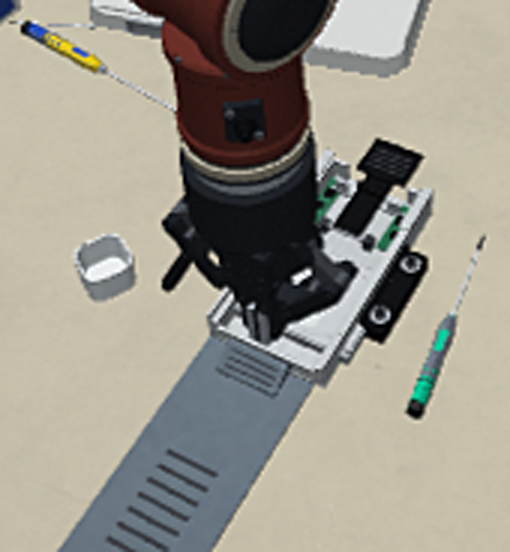

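The cover has left the end. Its rear is now below the housing's exit edge at (215,340)–(320,385). I'll raise the arm clear and verify in both views.

Request:
move_arm(
  steps=[0,0,2,0,0,0,1,0,0,4,0,0,0,1,0,0,4,0,0,0,1,-1,-3,2,0,0,0,1,-1,-3,1,0,0,0,1,-1,-3.5,0,0,0,0,1,-1,-3.5,0,0,0,0,1,-1,-3.5,0,0,0,0,1,0,0,0,0,0,0,1,0,0,0,0,0,0,1],
)

```text
time_s: 8.65
tcp_pos: [483.9, 170.3, 154.4]
orientation: [0.787, 0.617, -0.001, 0.001]
wrist_force: [0.0, 1.4, 0.6]
grip_width: 0.1
gripper_force: 0.0
```

```bash
python3 - <<'E'
from h import *
a=snap('side','s5.png');b=snap('top','t5.png')
k=lambda im,u,v,w,h,f:cv2.resize(cv2.cvtColor(im,cv2.COLOR_RGB2BGR)[v:v+h,u:u+w],None,fx=f,fy=f,interpolation=cv2.INTER_CUBIC)
A=k(a['pixels'],120,264,120,120,3.3);B=k(b['pixels'],95,155,130,130,3.05)
h=min(A.shape[0],B.shape[0]);cv2.imwrite('pics/m5.png',np.hstack([A[:h],B[:h]]));print(A.shape,B.shape)
def w(a): 
    c,s=.235,.972; return [517+c*a[0]-s*a[1],268.8+s*a[0]+c*a[1],a[2]]
# predicted flat cover, rear at 84, on bench
for y in(-39.5,39.5):
  for x in(84,244):
    p=proj(a,w((x,y,3)));q=proj(b,w((x,y,3))); print(x,y,[round((p[0]-120)*3.3),round((p[1]-264)*3.3)],[round((q[0]-95)*3.05+396),round((q[1]-155)*3.05)])
E
```

```text
(396, 396, 3) (396, 396, 3)
84 -39.5 [230, 163] [605, 72]
244 -39.5 [59, 400] [459, 34]
84 39.5 [345, 216] [582, 145]
244 39.5 [185, 470] [435, 106]
```

View pics/m5.png

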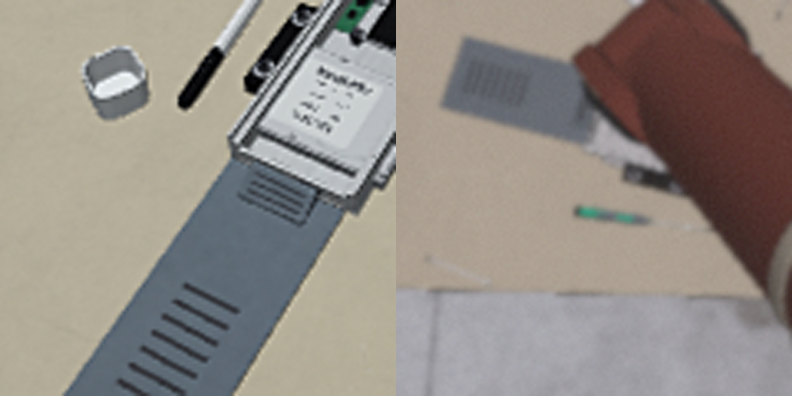

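The cover lies straight ahead of the exit end with its wedge up, and the wedge's rear looks hidden behind the housing edge near (245,165). I'll check numerically whether its rear end is down on the bench.

```bash
python3 - <<'E'
from h import *
import pickle
from scipy.optimize import least_squares
a=pickle.load(open('c0.pkl','rb'))['side']
O=np.array([517.28,269.95]);U=np.array([.2385,.9711]);N=np.array([-.9711,.2385])
old=[(310,275),(397,315),(293,297),(277,322),(380,152),(490,190)]
new=[(185,286),(238,312),(170,308),(152,333),(238,201),(305,223)]
L=[]
for p in old:
    d=back(a,(p[0]+.5)/6-.5+170,(p[1]+.5)/6-.5+235,23)[:2]-O; L.append((d@U,d@N))
print(np.round(L,1).tolist())
def r(p):
    o=[]
    for (x,y),n in zip(L,new):
        s=x+80; z=p[1]*(1-s/160)+3 # underside height at rear p[1], front 0
        P=O+U*(p[0]+s)+N*(y+p[2]); q=proj(a,[*P,z]); o+=[q[0]-((n[0]+.5)/3.3-.5+120),q[1]-((n[1]+.5)/3.3-.5+264)]
    return np.array(o)
f=least_squares(r,[84,0,0]); print(f.x,f.cost,np.round(f.fun,1))
for h in(0,4,20):
    g=least_squares(lambda q:r([q[0],h,q[1]]),[84,0]); print(h,g.x,g.cost)
E
```

```text
[[-2.1, -15.9], [-1.1, 18.8], [8.6, -16.4], [20.0, -15.8], [-61.1, -21.4], [-63.7, 21.9]]
[87.26363593 11.75055587  1.13255863] 11.284884039661883 [-0.4  1.2 -0.6  2.1  0.6 -0.4  2.6 -2.2 -1.1 -1.1 -1.2  0.4]
0 [84.34034358 -1.66369837] 13.368747657153788
4 [85.33488344 -0.71223134] 12.198280304982179
20 [89.31903426  3.0978166 ] 12.351292545673251
```

```bash
python3 - <<'E'
from h import *
a=cv2.imread('pics/s5.png')
import pickle
c=pickle.load(open('c0.pkl','rb'))['side']
O=np.array([517.28,269.95]);U=np.array([.2385,.9711]);N=np.array([-.9711,.2385])
u0,v0,k=175,295,10
im=cv2.resize(a[v0:v0+48,u0:u0+64],None,fx=k,fy=k,interpolation=cv2.INTER_CUBIC)
for col,x,h in(((0,255,0),84,0),((0,0,255),80,18)):
    for y,z in((-39.5,3),(39.5,3),(-22,12),(22,12)):
        q=proj(c,[*(O+U*x+N*y),z+h]); cv2.circle(im,(int((q[0]+.5-u0)*k),int((q[1]+.5-v0)*k)),5,col,1)
cv2.imwrite('pics/s5zz.png',im)
E
```

```text
(no output)
```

View pics/s5zz.png

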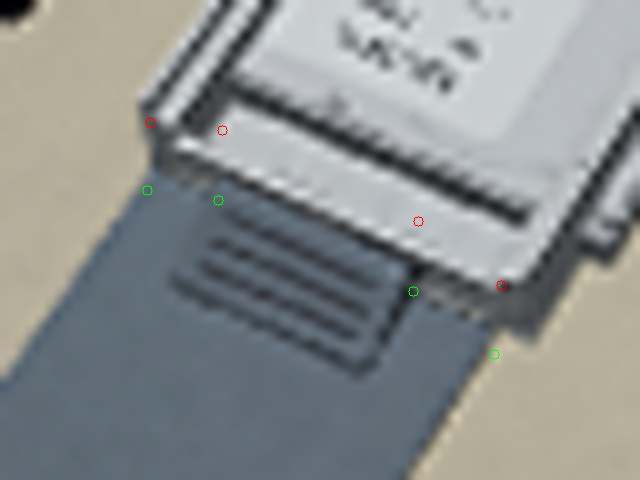

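The last crop shows the housing's end face visible above the cover's rear edge, from (155,170) to (495,325). So the cover is down on the bench, clear of the seat and right side up. The bystander tools look undisturbed, and the arm touches nothing.

```bash
python3 -c "
from plant import robot
print(robot.state()['time_s'],robot.finish_job())"
```

```text
the job is handed in; nothing more can be done
8.75 None
```

The job is handed in at 8.75 s: I pressed the tab, the cover sprang about 16 mm, and I pushed it off the far end; the last pictures show it down on the bench right side up, its rear end close against the housing, with the tools and parts in view apparently undisturbed.

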